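Open the steward's fall-front desk onto its slide-out supports

TASK

Get the show steward's little fall-front desk ready to write on: pull both slide-out supports out to their stops, and only then bring the flap forward and lower it gently, without letting it drop, until it rests flat on both supports. Leave the cakes and everything else on and around the desk where they are.

Things in the scene. Friction and masses are not known exactly. Their poses are not given: they have to be found in the camera images.
- desk: wooden fall-front desk fixed to the table, 420 mm wide, 200 deep, 273 high; a base 90 mm high with a locked drawer, above it a case with pigeon holes behind the flap. Origin on the table under the middle of the flap's hinge line, which is the desk's front edge; x points level from front to back, y to the left (seen by the robot) along the hinge, z up.
- flap_hinge (a point): middle of the flap's hinge line, on the front edge of the base, 90 mm above the table; the hinge runs along the desk's y. Fixed to the desk.
- flap (a joint): flap angle, rad, growing as it opens towards the robot: 0 shut (leaning back 0.14 rad from upright, held by its weight), 0.14 upright, 1.71 level. Past upright it falls open by its weight (about 0.65 kg, centre 100 mm from the hinge); hinge friction is too weak to hold it, and without the supports nothing stops it at level. Board 420 mm wide, 185 mm hinge to free edge, 16 mm thick.
- flap_handle (a point): middle of the flap's handle: a round steel bar 12 mm thick, 110 mm long along the desk's y, on two end posts, 38 mm beyond the flap's free edge (32 mm clear gap), 223 mm from the hinge. Flap shut: 311 mm above the table, 24 mm behind the hinge line; flap level: 98 mm above the table, 223 mm in front of it. The bar can turn in the fingers when pinched from above across the desk's x.
- support_left (a joint): how far the left support is out, m: 0 in (flush with the desk's front), 0.16 at its stop. It slides along the desk's -x against about 2.5 N of friction and stays where left. A wooden bar 24 mm wide, 44 high, its top at hinge height so that the level flap rests on it, 165 mm left (+y) of the desk's middle.
- support_left_knob (a point): middle of the left support's turned wooden knob: its head is 26 mm across and 22 mm long, on a neck 12 mm thick, 39 mm in front of the support's front face and 68 mm above the table. Moves with the support.
- support_right (a joint): the same for the right support, 165 mm right (-y) of the desk's middle.
- support_right_knob (a point): middle of the right support's knob, the same as the left one.
- biscuit_plate: plate of six biscuits, 130 mm across, 36 mm high, on the table in front of the desk between the supports, low enough to stay under the lowered flap; leave it alone. Origin: middle of its underside.
- choc_cake: round chocolate cake on a plate 216 mm across, 75 mm high; leave it alone. Origin: middle of its underside.
- biscuit_board: wooden paddle board 130 x 190 mm with biscuits, 24 mm high; leave it alone. Origin: middle of its underside.
- jam_jar: jar 68 mm across, 95 mm high; leave it alone. Origin: middle of its underside.
- prize_card: folded tent card 100 mm wide, 80 mm high; leave it alone. Origin: middle of its underside.
- tea_mug: mug 80 mm across, 90 mm high; leave it alone. Origin: middle of its underside.
- tack_hammer: hammer 240 mm long, lying flat; leave it alone. Origin: middle of its underside.
- cash_tin: flat tin 70 x 100 mm, 40 mm high, on the left half of the desk's top board, behind the flap; leave it alone. Origin: middle of its underside.

How it is judged:
On the way, in this order (a step that is already met when the one before it is completed fails the run):
1. both supports are pulled out, the flap still up (value of joint each of support_left, support_right above 0.14 m and value of joint flap below 0.6 rad), for 0.2 s.
2. the flap is lowered onto both supports (value of joint each of support_left, support_right above 0.14 m and value of joint flap between 1.66 and 1.78 rad), for 0.3 s.
At the end, for the whole second after the job is handed in: Both supports are at least 140 mm out of their 160 mm travel and the flap lies at rest on them, level to about 3 degrees (joint 1.66 to 1.78 rad) (all of step 2 and velocity of joint flap between -0.05 and 0.05 rad/s); the robot touches nothing.
It fails at once if the flap is lowered (more than two thirds of its swing) while a support is not out (value of joint flap above 1.15 rad and value of joint any of support_left, support_right below 0.12 m).
It fails at once if the flap is dropped or thrown open (it swings faster than 2.5 rad/s) (velocity of joint flap above 2.5 rad/s).
It fails at once if something standing by is pushed more than 30 mm from its place (distance of any of biscuit_plate, choc_cake, biscuit_board, jam_jar, prize_card, tea_mug, tack_hammer, cash_tin from where it was at the start of the episode above 0.03 m).
It also fails if it takes over 70 s, if anything falls off the work surface, if the arm or the gripper's body presses on something with over 40 N, if the wrist force passes 120 N, or if a joint passes its speed limit or range.

ROBOT

A 6-joint arm with a two-finger parallel gripper is mounted at the origin on the work surface. World frame = base frame: x ahead of the robot, y to its left, z up, the work surface at z = 0. Lengths are in m, angles in rad, forces in N, time in s.
With the tool pointing down it reaches from about 0.275 to 0.825 m from the base axis. Payload 5.2 kg.
Tool frame: the origin (TCP) lies at the very end of the fingers, on their centre line; the grasp point (between the pads) lies 19 mm behind it (manip.pinch_z is the distance from the TCP to the grasp point, in m); z points along the fingers, x is the direction in which the jaws open and shut, and the axes are right-handed (so a half turn about z gives the same grasp; the last joint's range is limited). The gripper opens to 93 mm and grips with 3 to 60 N. Pads are 15 mm wide; open, the fingers measure 128 mm over their backs; the gripper's body (75 mm by 188 mm) begins 65 mm behind the grasp point.
Start: joints at [1.128, 0.259, 1.535, -0, 1.348, -0.203], TCP at [0.131, 0.534, 0.219] pointing down, gripper open.
Joint ranges: [-3.14, 3.14], [-0.91, 2.08], [0.19, 2.58], [-1.22, 4.36], [0.22, 2.71], [-3.12, 3.12]. Speed limits (rad/s): [2.57, 2.57, 3.14, 3.14, 3.14, 3.14].

INTERFACE

Orientations are given as a unit quaternion [w, x, y, z].
In Python, from cell import manip gives the robot as it stands.
- The arm moves only by the tool move_arm, never from a script. Its argument "plan" is a list of rows, each a list of 6 numbers: the shift along the world's x, y, z in mm, then the turn, a rotation vector about the world's x, y, z in degrees. In form: [[tx, ty, tz, ax, ay, az], ...]. A call has exactly 10 rows; each row is the pose to reach, as a shift and turn from the pose measured when the call began; what a row does not reach only later rows make up. A row lasts 1/12 s, in which the tool goes at most 41.7 mm and 7.16 degrees, less where a joint would pass 70% of its speed; a pose out of reach is approached as far as the arm can. A call with a gripper value outside its range is refused whole. "jaw" is the closure, from 0 (fully open) to 1 (shut), set as the call begins (left out, the last holds). The fingers move at their own pace and stop on an object; "squeeze" is the grip in N (left out, the last holds). Time passes only in rows, so rows that repeat a pose let the fingers close, or fill a call up. It gives the time, the measured TCP pose, the force and the opening at its end, in the units of the state.
- manip.read_state(): the state, without advancing time (a new reading comes with each control period).
- manip.read_camera(name): name is "scene" or "top" or "wrist"; returns a dict with "image" (480x640x3 uint8, blue, green, red), "K" (3x3 intrinsics, pixels), "dist" ([k1, k2, p1, p2, k3] as OpenCV has them; the pictures are not rectified), "R" (3x3) and "t" (3): a world point X has camera coordinates R X + t. Camera axes: x right, y down, z forward; pixel columns grow to the right and rows downward; lengths in m; the calibration is good to about 2 mm. A picture is of the moment at which its call begins. There is no depth.
- manip.close_job(): hands the job in, once; it reports no verdict.
The state is a dict: "t": time; "qpos": joint angles; "qd": joint speeds; "joint_efforts": joint torques, N m; "eef_pos": TCP position; "tcp_rot": TCP orientation; "ft_force": force on the tool from outside, world axes, zero at the start; "moment": the same for the moment, N m; "gripper_width": finger opening in m.
Only numpy, scipy, OpenCV 4.12 (cv2) and the standard library are available. Lean on these libraries where they do the work, as an engineer would, in place of code of your own. Each camera call takes 0.05 s, during which the arm holds its last target. There are 200 camera calls.

## Working session

There is one attempt and no reset: what is moved stays moved. The work goes in short steps, Python scripts to look and compute and a tool call to move; the robot and the scene stay as the last step left them, time stands still between calls to the robot, and variables do not carry over. Pictures are saved under pics/ and viewed, on a budget of 10 in all, crops included, one or two more only if the job needs it, and the job is handed in when it is done.

Besides the shell and the picture viewer there is one more tool, called after ">>>" as name(argument=value, ...), one argument or row to a line, values as JSON. move_arm: Moves the arm, as the interface text tells. Its arguments: {"type":"object","properties":{"plan":{"type":"array"},"jaw":{"type":"number"},"squeeze":{"type":"number"}},"required":["plan"]}

```bash
mkdir -p pics; python3 - <<'E'
from cell import manip
import cv2,numpy as np
a=manip.read_camera("scene");b=manip.read_camera("top")
for n,c in(("scene",a),("top",b)):
    cv2.imwrite(f"pics/{n}0.png",c["image"]);np.savez(f"pics/{n}0.npz",**c)
    print(n,c["K"].tolist(),c["dist"],(-c["R"].T@c["t"]).round(3),c["R"].round(3).tolist())
s=manip.read_state();print(s)
E
```

```text
scene [[484.76045171323386, 0.0, 325.1478928893268], [0.0, 484.76045171323386, 241.92171105279763], [0.0, 0.0, 1.0]] [-0.12736461  0.          0.          0.          0.        ] [ 0.656 -0.699  1.151] [[0.989, 0.144, -0.016], [0.106, -0.793, -0.6], [-0.099, 0.592, -0.8]]
top [[567.5396878141116, 0.0, 325.500238512705], [0.0, 567.5396878141116, 235.76587241113617], [0.0, 0.0, 1.0]] [-0.04123023  0.          0.          0.          0.        ] [0.236 0.026 1.841] [[-0.002, -1.0, 0.021], [-0.985, -0.002, -0.171], [0.171, -0.021, -0.985]]
{'t': 0.1, 'qpos': array([ 1.12817865e+00,  2.59267447e-01,  1.53593320e+00, -3.26147078e-05,
        1.34801376e+00, -2.02791501e-01]), 'qd': array([ 5.43849687e-05, -1.18437931e-03, -3.95368860e-03, -2.12332154e-04,
       -4.38225440e-04, -1.33242048e-03]), 'joint_efforts': array([ 2.38606328e-03, -4.38213515e+01, -2.84642065e+01,  7.23461551e-02,
        3.63850000e-02, -2.04802797e-05]), 'eef_pos': array([0.13041777, 0.53381933, 0.21791852]), 'tcp_rot': array([ 3.76172026e-04,  7.86614881e-01,  6.17443416e-01, -7.18517253e-04]), 'ft_force': array([-0.05553334, -0.17092735,  0.33754323]), 'moment': array([-0.0321811 , -0.03897351,  0.04308568]), 'gripper_width': 0.09292089183260087}
```

View pics/scene0.png

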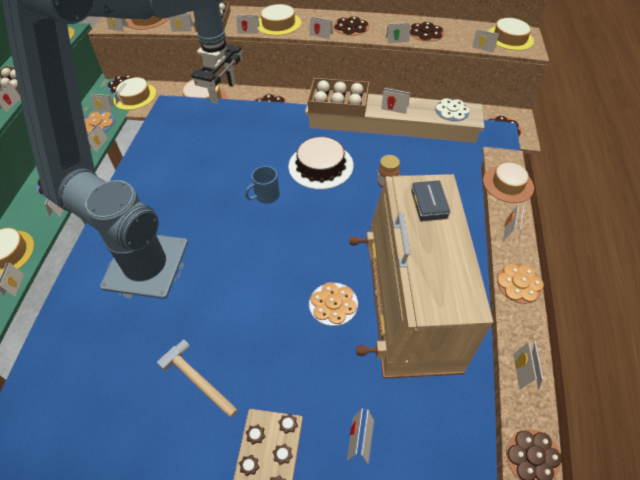

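View pics/top0.png

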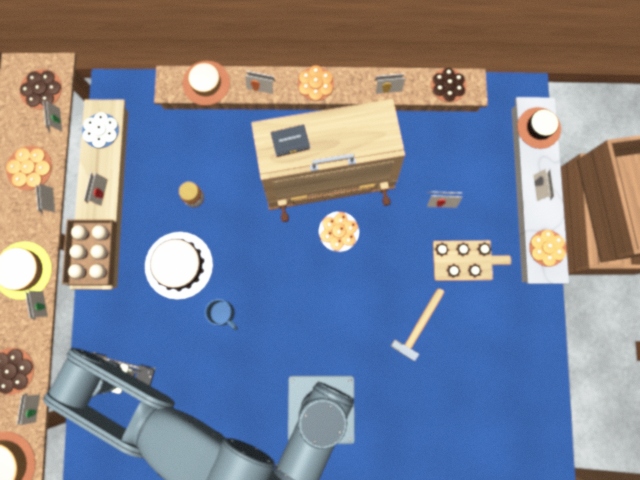

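The scene view shows the desk turned slightly. The knobs are near scene (354,240) and (362,350), and top (284,214) and (386,200). The handle bar is near scene (403,240) and top (333,161). Next I'll triangulate these points.

```bash
cat > h.py <<'E'
import numpy as np,cv2
def ray(c,uv):
    p=cv2.undistortPoints(np.array([[uv]],float),c["K"],c["dist"])[0,0]
    d=c["R"].T@np.array([p[0],p[1],1.]);o=-c["R"].T@np.ravel(c["t"]);return o,d/np.linalg.norm(d)
def plane(c,uv,z):
    o,d=ray(c,uv);return o+d*(z-o[2])/d[2]
def tri(c1,u1,c2,u2):
    o1,d1=ray(c1,u1);o2,d2=ray(c2,u2)
    s=np.linalg.lstsq(np.c_[d1,-d2],o2-o1,rcond=None)[0]
    a,b=o1+s[0]*d1,o2+s[1]*d2;return (a+b)/2,np.linalg.norm(a-b)
E
python3 - <<'E'
from h import *
S=dict(np.load("pics/scene0.npz"));T=dict(np.load("pics/top0.npz"))
a=cv2.resize(S["image"][190:370,320:460],None,fx=4,fy=4,interpolation=cv2.INTER_CUBIC)[:, :400]
b=cv2.resize(T["image"][140:230,260:400],None,fx=5,fy=5,interpolation=cv2.INTER_CUBIC)
a=cv2.resize(S["image"][200:365,340:420],None,fx=3.6,fy=3.6,interpolation=cv2.INTER_CUBIC)
b=cv2.resize(T["image"][145:230,265:400],None,fx=3.6,fy=3.6,interpolation=cv2.INTER_CUBIC)
o=np.zeros((600,800,3),np.uint8);o[:a.shape[0],:a.shape[1]]=a;o[:b.shape[0],300:300+b.shape[1]]=b
cv2.imwrite("pics/crop1.png",o)
for n,c in(("S",S),("T",T)):
    h=cv2.cvtColor(c["image"],cv2.COLOR_BGR2HSV)
    m=((h[...,0]<14)|(h[...,0]>170))&(h[...,1]>100)&(h[...,2]<140)
    r=(slice(225,362),slice(340,390)) if n=="S" else (slice(180,230),slice(270,400))
    k,l,s,ce=cv2.connectedComponentsWithStats(m[r].astype(np.uint8))
    for i in range(1,k):
        if s[i,4]>12:print(n,s[i]+[r[1].start,r[0].start,0,0,0],(ce[i]+[r[1].start,r[0].start]).round(1))
E
```

```text
S [350 237  18   7  77] [356.9 240.2]
S [357 346  21   9 112] [364.7 349.9]
T [382 190   7  14  41] [385.4 198. ]
T [281 206   7  15  44] [283.7 213.9]
```

View pics/crop1.png

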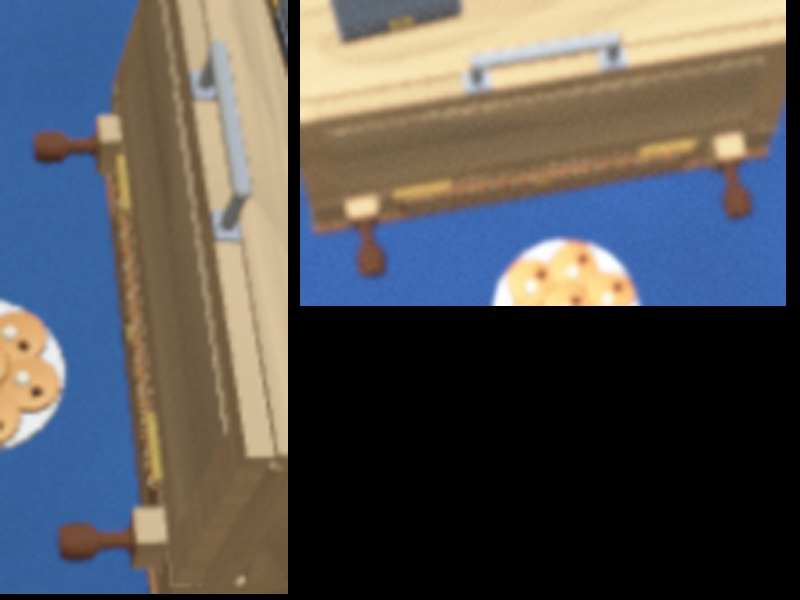

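The crop shows the knob heads at scene (353.9,240.6) and (361.4,350.3), and top (284.7,217.8) and (386.4,201.9). The bar ends are at scene (401,212.5) and (407,253), and top (313.6,161) and (353,156).

```bash
python3 - <<'E'
from h import *
S=dict(np.load("pics/scene0.npz"));T=dict(np.load("pics/top0.npz"))
P={}
for n,u,v,z in(("L",(353.9,240.6),(284.7,217.8),.068),("R",(361.4,350.3),(386.4,201.9),.068),("hL",(401.1,212.5),(313.6,161.1),.311),("hR",(407.2,252.8),(353.1,156.1),.311)):
    t,e=tri(S,u,T,v);P[n]=(plane(S,u,z)+plane(T,v,z))/2;print(n,t.round(4),round(e,4),plane(S,u,z).round(4),plane(T,v,z).round(4))
y=P["L"]-P["R"];print("len",np.linalg.norm(y));y/=np.linalg.norm(y);x=np.array([y[1],-y[0],0])
yaw=np.arctan2(x[1],x[0]);print("yaw deg",np.degrees(yaw),"x",x,"y",y)
hy=P["hL"]-P["hR"];print("bar yaw",np.degrees(np.arctan2(-hy[0],hy[1])))
O=(P["L"]+P["R"])/2+.039*x;O[2]=0;print("O",O)
m=(P["hL"]+P["hR"])/2;print("handle in desk",(m-O)@x,(m-O)@y)
for n,z,v,s in (("plate",.03,(339,231),(334,303)),("jar",.095,(189,189),(390,160)),("cake",.07,(178,265),(321,155)),("card",.04,(445,200),(361,437))):
    for c,u in((T,v),(S,s)):
        q=plane(c,u,z);print(n,q.round(3),"desk",(q-O)@x,(q-O)@y)
from scipy.spatial.transform import Rotation as Ro
from cell import manip
w=manip.read_state();q=w["tcp_rot"];R=Ro.from_quat(q,scalar_first=True)
print(R.as_matrix().round(3))
for th in (15,20,25):
    t=np.radians(th)
    z=-np.cos(t)*np.array([0,0,1])+np.sin(t)*x   # fingers lean to the desk
    for sg in(1,-1):
        X=sg*y;M=np.c_[X,np.cross(z,X),z]
        rv=(Ro.from_matrix(M)*R.inv()).as_rotvec(degrees=True);print(th,sg,rv.round(1))
for n in"LR":
    for th in(15,20):
        t=np.radians(th);z=-np.cos(t)*np.array([0,0,1])+np.sin(t)*x
        print(n,th,"TCP at grasp",(P[n]+.019*z).round(4), "shift",((P[n]+.019*z-w["eef_pos"])*1e3).round(0))
E
```

```text
L [0.6007 0.1181 0.0678] 0.0003 [0.6008 0.118  0.068 ] [0.6005 0.118  0.068 ]
R [ 0.6544 -0.2076  0.0667] 0.0015 [ 0.6551 -0.2079  0.068 ] [ 0.6535 -0.2077  0.068 ]
hL [0.7112 0.0261 0.314 ] 0.0013 [0.7108 0.0284 0.311 ] [0.7127 0.0263 0.311 ]
hR [ 0.7283 -0.0843  0.3126] 0.0019 [ 0.7294 -0.0826  0.311 ] [ 0.7279 -0.0846  0.311 ]
len 0.33021360311837283
yaw deg 9.350439253409068 x [0.98671307 0.16247252 0.        ] y [-0.16247252  0.98671307  0.        ]
bar yaw 8.649441300487824
O [ 0.66594204 -0.03855223  0.        ]
handle in desk 0.05521639323342285 0.0014385053261796268
plate [ 0.565 -0.056  0.03 ] desk -0.10248738578400327 -0.0012669547868362102
plate [ 0.569 -0.066  0.03 ] desk -0.09968627567813501 -0.011249081957063565
jar [0.687 0.42  0.095] desk 0.09543790413494578 0.4489004644941495
jar [0.68  0.427 0.095] desk 0.0895828599380687 0.45710378845231037
cake [0.449 0.45  0.07 ] desk -0.13503229069467057 0.5176850764055956
cake [0.458 0.448 0.07 ] desk -0.12628922959637842 0.513542308343702
card [ 0.667 -0.404  0.04 ] desk -0.05820102574201645 -0.36114645195490375
card [ 0.676 -0.406  0.04 ] desk -0.049220484907499765 -0.3638228157301445
[[ 0.238  0.971 -0.001]
 [ 0.971 -0.238 -0.001]
 [-0.002 -0.    -1.   ]]
15 1 [ -0.5 -15.1  23. ]
15 -1 [  20.9   -0.9 -155.7]
20 1 [ -0.7 -20.1  22.9]
20 -1 [  27.8   -1.2 -154.8]
25 1 [ -0.9 -25.2  22.7]
25 -1 [  34.7   -1.5 -153.6]
L 15 TCP at grasp [0.6055 0.1188 0.0496] shift [ 475. -415. -168.]
L 20 TCP at grasp [0.607  0.1191 0.0501] shift [ 477. -415. -168.]
R 15 TCP at grasp [ 0.6591 -0.207   0.0496] shift [ 529. -741. -168.]
R 20 TCP at grasp [ 0.6607 -0.2067  0.0501] shift [ 530. -741. -168.]
```

The handle is 94 mm behind the knobs, where 63 mm would mean the supports are in. So both supports already stick out about 30 mm, leaving about 130 mm to pull. Desk yaw is about 9° and the desk origin is about (0.697, -0.034). I'll grip the left knob from above.

>>> move_arm(
  plan=[
    [27,-24,0,0,0,2.3],
    [54,-48,0,0,0,4.6],
    [81,-72,0,0,0,6.9],
    [108,-96,0,0,0,9.2],
    [135,-120,0,0,0,11.5],
    [162,-144,0,0,0,13.8],
    [189,-168,0,0,0,16.1],
    [216,-192,0,0,0,18.4],
    [243,-216,0,0,0,20.7],
    [270,-240,0,0,0,22.8],
  ],
  jaw=0,
  squeeze=30,
)

```text
t: 0.93
eef_pos: [0.4012, 0.2923, 0.2177]
tcp_rot: [0.0, 0.648, 0.761, -0.001]
ft_force: [0.1, 1.4, -0.7]
gripper_width: 0.0928
```

>>> move_arm(
  plan=[
    [27,-24,0,0,0,0],
    [54,-48,0,0,0,0],
    [81,-72,0,0,0,0],
    [108,-96,-10,0,0,0],
    [135,-120,-20,0,0,0],
    [162,-144,-40,0,0,0],
    [188,-165,-60,0,0,0],
    [198,-175,-80,0,0,0],
    [201,-176,-90,0,0,0],
    [201,-176,-90,0,0,0],
  ],
)

```text
t: 1.77
eef_pos: [0.6005, 0.1156, 0.1242]
tcp_rot: [-0.002, 0.649, 0.761, -0.003]
ft_force: [-1.0, -0.0, 0.0]
gripper_width: 0.093
```

>>> move_arm(
  plan=[
    [0,2,-15,0,0,0],
    [0,2,-35,0,0,0],
    [0,2,-55,0,0,0],
    [0,2,-70,0,0,0],
    [0,2,-75,0,0,0],
    [0,2,-75,0,0,0],
    [0,2,-75,0,0,0],
    [0,2,-75,0,0,0],
    [0,2,-75,0,0,0],
    [0,2,-75,0,0,0],
  ],
)

```text
t: 2.6
eef_pos: [0.6011, 0.1178, 0.0504]
tcp_rot: [-0.001, 0.649, 0.761, -0.002]
ft_force: [-0.1, 0.6, -0.1]
gripper_width: 0.0927
```

>>> move_arm(
  plan=[
    [0,0,0,0,0,0],
    [0,0,0,0,0,0],
    [0,0,0,0,0,0],
    [0,0,0,0,0,0],
    [0,0,0,0,0,0],
    [0,0,0,0,0,0],
    [0,0,0,0,0,0],
    [0,0,0,0,0,0],
    [0,0,0,0,0,0],
    [0,0,0,0,0,0],
  ],
  jaw=1,
)

```text
t: 3.43
eef_pos: [0.6011, 0.1178, 0.0504]
tcp_rot: [-0.002, 0.649, 0.761, -0.002]
ft_force: [0.8, 0.1, -0.9]
gripper_width: 0.031
```

>>> move_arm(
  plan=[
    [0,0,0,0,0,0],
    [0,0,0,0,0,0],
    [0,0,0,0,0,0],
    [-5,-1,0,0,0,0],
    [-14,-2,0,0,0,0],
    [-28,-4,0,0,0,0],
    [-42,-7,0,0,0,0],
    [-56,-9,0,0,0,0],
    [-70,-11,0,0,0,0],
    [-80,-13,0,0,0,0],
  ],
)

```text
t: 4.27
eef_pos: [0.5203, 0.1031, 0.0504]
tcp_rot: [-0.0, 0.649, 0.761, -0.003]
ft_force: [3.5, -5.4, -5.3]
gripper_width: 0.025
```

>>> move_arm(
  plan=[
    [-6,-1,0,0,0,0],
    [-12,-2,0,0,0,0],
    [-18,-3,0,0,0,0],
    [-24,-4,0,0,0,0],
    [-30,-5,0,0,0,0],
    [-35,-6,0,0,0,0],
    [-40,-6,0,0,0,0],
    [-44,-7,0,0,0,0],
    [-48,-8,0,0,0,0],
    [-48,-8,0,0,0,0],
  ],
)

```text
t: 5.1
eef_pos: [0.4715, 0.0941, 0.0504]
tcp_rot: [0.0, 0.649, 0.761, -0.004]
ft_force: [1.6, -5.5, -4.0]
gripper_width: 0.025
```

>>> move_arm(
  plan=[
    [-1,0,0,0,0,0],
    [-2,0,0,0,0,0],
    [-3,0,0,0,0,0],
    [-4,-1,0,0,0,0],
    [-5,-1,0,0,0,0],
    [-6,-1,0,0,0,0],
    [-7,-1,0,0,0,0],
    [-8,-1,0,0,0,0],
    [-8,-1,0,0,0,0],
    [-8,-1,0,0,0,0],
  ],
)

```text
t: 5.93
eef_pos: [0.4634, 0.0927, 0.0503]
tcp_rot: [0.0, 0.648, 0.761, -0.004]
ft_force: [3.6, -4.3, -4.5]
gripper_width: 0.0253
```

```bash
python3 - <<'E'
from h import *
from cell import manip
c=manip.read_camera("scene");np.savez("pics/scene1.npz",**c)
cv2.imwrite("pics/scene1.png",cv2.resize(c["image"][140:390,220:500],None,fx=2,fy=2,interpolation=cv2.INTER_CUBIC))
E
```

```text
(no output)
```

View pics/scene1.png

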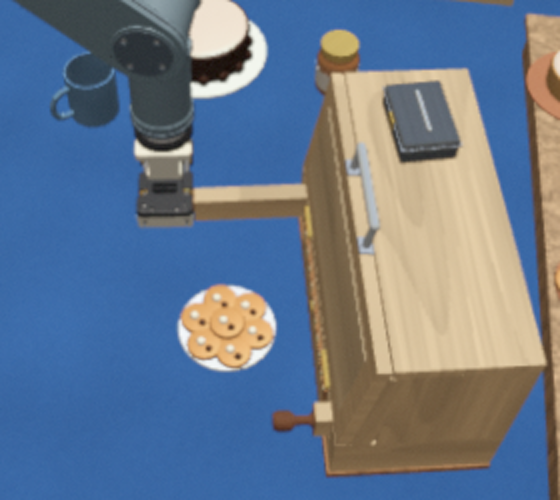

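The picture shows the left support out with the knob still gripped. It hasn't reached its stop, so I'll keep pulling slowly.

>>> move_arm(
  plan=[
    [-1,0,0,0,0,0],
    [-3,0,0,0,0,0],
    [-4,-1,0,0,0,0],
    [-6,-1,0,0,0,0],
    [-7,-1,0,0,0,0],
    [-9,-1,0,0,0,0],
    [-10,-2,0,0,0,0],
    [-12,-2,0,0,0,0],
    [-12,-2,0,0,0,0],
    [-12,-2,0,0,0,0],
  ],
)

```text
t: 6.82
eef_pos: [0.4573, 0.0915, 0.0509]
tcp_rot: [0.004, 0.649, 0.761, 0.001]
ft_force: [18.2, 3.7, -20.4]
gripper_width: 0.0252
```

The force shows the stop. I'll release, lift and check the left support while moving toward the right knob.

>>> move_arm(
  plan=[
    [2,0,0,0,0,0],
    [2,0,0,0,0,0],
    [2,0,0,0,0,0],
    [2,0,0,0,0,0],
    [2,0,5,0,0,0],
    [2,0,20,0,0,0],
    [2,0,45,0,0,0],
    [2,0,75,0,0,0],
    [2,0,110,0,0,0],
    [2,0,130,0,0,0],
  ],
  jaw=0,
)

```text
t: 7.65
eef_pos: [0.4599, 0.0915, 0.1846]
tcp_rot: [0.006, 0.649, 0.761, 0.002]
ft_force: [1.2, -0.0, 0.5]
gripper_width: 0.0872
```

>>> move_arm(
  plan=[
    [12,-25,10,0,0,0],
    [25,-53,20,0,0,0],
    [38,-81,20,0,0,0],
    [51,-109,20,0,0,0],
    [64,-137,20,0,0,0],
    [77,-165,20,0,0,0],
    [90,-193,20,0,0,0],
    [103,-221,20,0,0,0],
    [116,-249,20,0,0,0],
    [125,-270,20,0,0,0],
  ],
)

```text
t: 8.48
eef_pos: [0.5851, -0.1806, 0.2048]
tcp_rot: [0.005, 0.649, 0.761, 0.001]
ft_force: [-0.2, 0.0, -0.0]
gripper_width: 0.0931
```

```bash
python3 - <<'E'
from h import *
from cell import manip
o=np.zeros((600,800,3),np.uint8)
for i,(n,r) in enumerate((("scene",np.s_[195:365,280:420]),("top",np.s_[145:275,255:400]))):
    c=manip.read_camera(n);np.savez(f"pics/{n}2.npz",**c)
    a=cv2.resize(c["image"][r],None,fx=2.7 if i else 2.8,fy=2.7 if i else 2.8,interpolation=cv2.INTER_CUBIC);o[:a.shape[0],400*i:400*i+a.shape[1]]=a[:, :400]
cv2.imwrite("pics/c2.png",o)
E
```

```text
(no output)
```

View pics/c2.png

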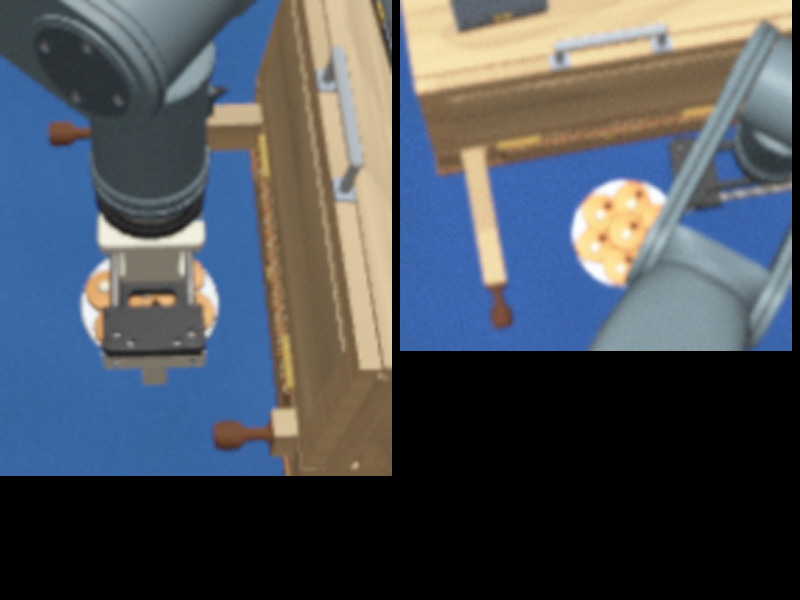

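The crop shows the left support well out. In the top view its front end is at (290.2,249.8), its back end at the hinge is at (282.4,200.6), and the knob is at (292.4,261.7).

```bash
python3 - <<'E'
from h import *
T=dict(np.load("pics/top2.npz"));S=dict(np.load("pics/scene2.npz"))
a=plane(T,(290.2,249.8),.09);b=plane(T,(282.4,200.6),.09);k=plane(T,(292.4,261.7),.068)
print(a,b,"len",np.linalg.norm(a-b),"yaw",np.degrees(np.arctan2(*(b-a)[1::-1])));print("knob",k)
print("scene knob",plane(S,(280+62/2.8,195+133/2.8),.068))
# right bar: scene, top-face front/back edge mid, z .09
print(np.linalg.norm(plane(S,(280+272/2.8,195+421/2.8),.09)-plane(S,(280+297/2.8,195+420/2.8),.09)))
E
```

```text
[0.49430252 0.09869573 0.09      ] [0.65143422 0.12473486 0.09      ] len 0.15927463207323636 yaw 9.40927761174717
knob [0.45976966 0.09237982 0.068     ]
scene knob [0.45832768 0.0922618  0.068     ]
0.021251867125629525
```

The left support measures 159 mm out, which is its stop. Triangulation puts the handle about 41 mm behind the hinge. That agrees with the geometry (223·sin 0.14 + 8 = 39 mm) and not with the 24 mm in the text, so I'll use the measured position. Now the right knob.

>>> move_arm(
  plan=[
    [20,-8,-5,0,0,0],
    [45,-18,-15,0,0,0],
    [65,-26,-35,0,0,0],
    [69,-27,-60,0,0,0],
    [69,-27,-90,0,0,0],
    [69,-27,-118,0,0,0],
    [69,-27,-140,0,0,0],
    [69,-27,-155,0,0,0],
    [69,-27,-155,0,0,0],
    [69,-27,-155,0,0,0],
  ],
)

```text
t: 9.42
eef_pos: [0.6533, -0.2076, 0.0488]
tcp_rot: [0.004, 0.65, 0.76, 0.001]
ft_force: [-0.2, -0.3, 0.1]
gripper_width: 0.0932
```

>>> move_arm(
  plan=[
    [0,0,0,0,0,0],
    [0,0,0,0,0,0],
    [0,0,0,0,0,0],
    [0,0,0,0,0,0],
    [0,0,0,0,0,0],
    [0,0,0,0,0,0],
    [0,0,0,0,0,0],
    [0,0,0,0,0,0],
    [0,0,0,0,0,0],
    [0,0,0,0,0,0],
  ],
  jaw=1,
)

```text
t: 10.25
eef_pos: [0.6533, -0.2076, 0.0488]
tcp_rot: [0.004, 0.65, 0.76, 0.001]
ft_force: [-0.5, 0.2, -0.1]
gripper_width: 0.0308
```

>>> move_arm(
  plan=[
    [0,0,0,0,0,0],
    [0,0,0,0,0,0],
    [-5,-1,0,0,0,0],
    [-14,-2,0,0,0,0],
    [-26,-4,0,0,0,0],
    [-40,-7,0,0,0,0],
    [-54,-9,0,0,0,0],
    [-68,-11,0,0,0,0],
    [-80,-13,0,0,0,0],
    [-90,-15,0,0,0,0],
  ],
)

```text
t: 11.08
eef_pos: [0.5633, -0.2246, 0.0488]
tcp_rot: [0.006, 0.65, 0.76, 0.001]
ft_force: [4.4, -6.4, -6.5]
gripper_width: 0.0251
```

>>> move_arm(
  plan=[
    [-6,-1,0,0,0,0],
    [-12,-2,0,0,0,0],
    [-18,-3,0,0,0,0],
    [-24,-4,0,0,0,0],
    [-30,-5,0,0,0,0],
    [-35,-6,0,0,0,0],
    [-40,-7,0,0,0,0],
    [-44,-7,0,0,0,0],
    [-48,-8,0,0,0,0],
    [-48,-8,0,0,0,0],
  ],
)

```text
t: 11.92
eef_pos: [0.5147, -0.2336, 0.0488]
tcp_rot: [0.006, 0.65, 0.76, 0.0]
ft_force: [0.6, -7.2, -5.8]
gripper_width: 0.0254
```

>>> move_arm(
  plan=[
    [-1,0,0,0,0,0],
    [-3,0,0,0,0,0],
    [-4,-1,0,0,0,0],
    [-6,-1,0,0,0,0],
    [-7,-1,0,0,0,0],
    [-8,-1,0,0,0,0],
    [-9,-1,0,0,0,0],
    [-10,-2,0,0,0,0],
    [-10,-2,0,0,0,0],
    [-10,-2,0,0,0,0],
  ],
)

```text
t: 12.75
eef_pos: [0.5123, -0.2342, 0.0498]
tcp_rot: [0.012, 0.65, 0.759, 0.005]
ft_force: [28.6, 8.5, -13.3]
gripper_width: 0.0256
```

Stop force felt after 141 mm of travel, so the right support is out. I'll release and go up, turning the jaw by 90° for the handle.

>>> move_arm(
  plan=[
    [3,1,0,0,0,0],
    [3,1,0,0,0,0],
    [3,1,0,0,0,0],
    [3,1,0,0,0,0],
    [3,1,8,0,0,0],
    [3,1,25,0,0,0],
    [3,1,55,0,0,0],
    [3,1,90,0,0,0],
    [3,1,125,0,0,-5],
    [3,1,160,0,0,-12],
  ],
  jaw=0,
)

```text
t: 13.58
eef_pos: [0.5142, -0.2332, 0.2119]
tcp_rot: [0.012, 0.728, 0.686, 0.003]
ft_force: [0.5, -0.8, 1.0]
gripper_width: 0.087
```

>>> move_arm(
  plan=[
    [0,8,30,0,0,-7],
    [0,18,60,0,0,-14],
    [0,32,90,0,0,-21],
    [3,50,120,0,0,-28],
    [8,70,150,0,0,-35],
    [18,90,170,0,0,-42],
    [32,110,185,0,0,-49],
    [48,130,195,0,0,-56],
    [64,150,198,0,0,-63],
    [80,165,200,0,0,-70],
  ],
  jaw=0.4,
)

```text
t: 14.42
eef_pos: [0.594, -0.0668, 0.414]
tcp_rot: [0.012, 0.99, 0.141, -0.003]
ft_force: [0.5, -0.8, 0.3]
gripper_width: 0.0559
```

```bash
python3 - <<'E'
from h import *
from scipy.spatial.transform import Rotation as Ro
from cell import manip
s=manip.read_state();R=Ro.from_quat(s["tcp_rot"],scalar_first=True);print(s["t"],s["eef_pos"].round(4),s["gripper_width"],s["qpos"].round(2))
yaw=np.radians(9.4);x=np.array([np.cos(yaw),np.sin(yaw),0]);z=np.array([0,0,-1.])
M=np.c_[x,np.cross(z,x),z];print("turn",(Ro.from_matrix(M)*R.inv()).as_rotvec(degrees=True).round(1))
c=manip.read_camera("top");np.savez("pics/top3.npz",**c)
cv2.imwrite("pics/top3.png",cv2.resize(c["image"][95:275,240:420],None,fx=3.3,fy=3.3,interpolation=cv2.INTER_CUBIC))
T=dict(np.load("pics/top0.npz"));print("tin",plane(T,(292,139),.313))
E
```

```text
14.4167 [ 0.594  -0.0668  0.414 ] 0.055922458371760235 [-0.28  0.3   1.01 -0.03  1.82 -0.57]
turn [ 1.4 -0.3 -6.8]
tin [0.77659023 0.08721668 0.313     ]
```

View pics/top3.png

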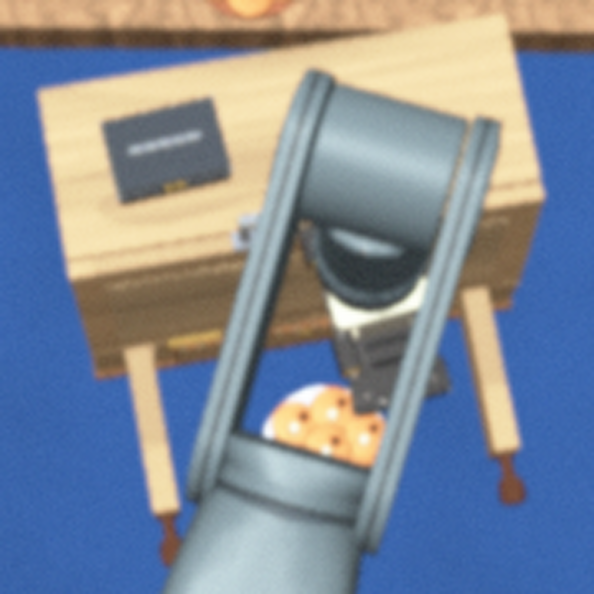

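Both supports show fully out in the top view. The tin is clear of the handle. Now I'll move over the handle, then down.

>>> move_arm(
  plan=[
    [15,5,0,0.3,0,-1],
    [30,9,0,0.6,0,-2],
    [48,14,0,0.9,0,-4],
    [66,19,0,1.4,0,-5],
    [84,25,0,1.4,-0.3,-6.8],
    [102,31,0,1.4,-0.3,-6.8],
    [118,35,-5,1.4,-0.3,-6.8],
    [125,37,-15,1.4,-0.3,-6.8],
    [125,37,-30,1.4,-0.3,-6.8],
    [125,37,-40,1.4,-0.3,-6.8],
  ],
)

```text
t: 15.3
eef_pos: [0.7207, -0.0279, 0.3703]
tcp_rot: [-0.001, 0.997, 0.079, -0.001]
ft_force: [0.1, 0.3, -0.6]
gripper_width: 0.0557
```

```bash
python3 - <<'E'
from h import *
from cell import manip
s=manip.read_state();print(s["t"],s["eef_pos"].round(4),s["gripper_width"],s["qpos"].round(2))
c=manip.read_camera("wrist");np.savez("pics/w.npz",**c)
cv2.imwrite("pics/w.png",c["image"])
P=np.array([[.719,-.03,.312],s["eef_pos"]])
print(cv2.projectPoints(P,cv2.Rodrigues(c["R"])[0],np.ravel(c["t"]),c["K"],c["dist"])[0].round(0).tolist())
E
```

```text
15.3 [ 0.7207 -0.0279  0.3703] 0.055696192468179265 [-0.19  0.57  0.71  0.    1.87 -0.35]
[[[317.0, 258.0]], [[319.0, 291.0]]]
```

View pics/w.png

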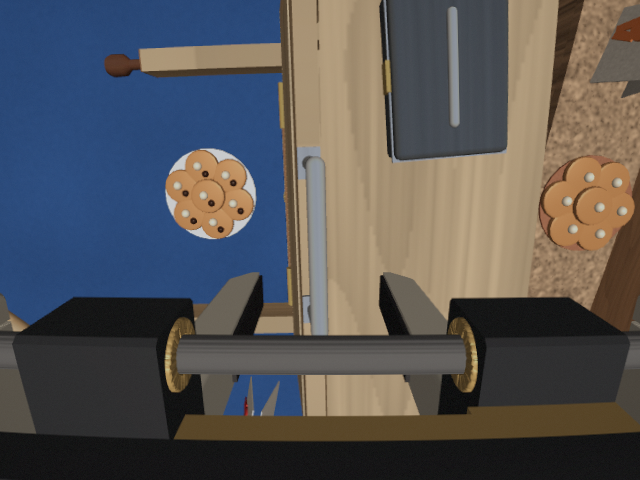

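The wrist view shows the bar centred between the open fingers, running from (315,160) to (318,335), with the tin well clear. I'll descend and close.

>>> move_arm(
  plan=[
    [0,0,-10,0,0,0],
    [0,0,-25,0,0,0],
    [0,0,-40,0,0,0],
    [0,0,-55,0,0,0],
    [0,0,-67,0,0,0],
    [0,0,-75,0,0,0],
    [0,0,-75,0,0,0],
    [0,0,-75,0,0,0],
    [0,0,-75,0,0,0],
    [0,0,-75,0,0,0],
  ],
)

```text
t: 16.18
eef_pos: [0.7203, -0.028, 0.2948]
tcp_rot: [-0.001, 0.997, 0.079, -0.002]
ft_force: [-0.9, 0.1, 0.3]
gripper_width: 0.0555
```

>>> move_arm(
  plan=[
    [0,0,0,0,0,0],
    [0,0,0,0,0,0],
    [0,0,0,0,0,0],
    [0,0,0,0,0,0],
    [0,0,0,0,0,0],
    [0,0,0,0,0,0],
    [0,0,0,0,0,0],
    [0,0,0,0,0,0],
    [0,0,0,0,0,0],
    [0,0,0,0,0,0],
  ],
  jaw=1,
  squeeze=20,
)

```text
t: 17.02
eef_pos: [0.7183, -0.0283, 0.2946]
tcp_rot: [-0.001, 0.997, 0.079, -0.004]
ft_force: [-6.1, -0.8, 1.3]
gripper_width: 0.0114
```

```bash
python3 - <<'E'
import numpy as np
from cell import manip
s=manip.read_state();e=s["eef_pos"];print(s["t"],e.round(4),s["gripper_width"],s["ft_force"].round(1))
# bar about hinge: rho,phase: a=angle from up, joint f: shut f=0 -> behind .039, up .220
x=np.array([np.cos(np.radians(9.4)),np.sin(np.radians(9.4))])
def p(f):
    a=f-.14;return np.array([223*np.sin(a)-8*np.cos(a),223*np.cos(a)+8*np.sin(a)])
p0=p(0);print(p0)
for f in list(np.arange(.05,1.66,.05))+[1.68,1.71]:
    d=p(f)-p0;print(round(f,2),(d[0]*-x).round(0),d[1].round(0))
E
```

```text
17.0167 [ 0.7183 -0.0283  0.2946] 0.011356434665675335 [-6.1 -0.8  1.3]
[-39.03984254 219.70182224]
0.05 [-11.  -2.] 2.0
0.1 [-22.  -4.] 3.0
0.15 [-33.  -5.] 3.0
0.2 [-44.  -7.] 3.0
0.25 [-55.  -9.] 3.0
0.3 [-66. -11.] 2.0
0.35 [-77. -13.] 0.0
0.4 [-87. -14.] -2.0
0.45 [-98. -16.] -5.0
0.5 [-109.  -18.] -8.0
0.55 [-119.  -20.] -12.0
0.6 [-129.  -21.] -16.0
0.65 [-139.  -23.] -21.0
0.7 [-149.  -25.] -27.0
0.75 [-158.  -26.] -32.0
0.8 [-167.  -28.] -39.0
0.85 [-176.  -29.] -45.0
0.9 [-184.  -31.] -53.0
0.95 [-192.  -32.] -60.0
1.0 [-200.  -33.] -68.0
1.05 [-207.  -34.] -77.0
1.1 [-214.  -35.] -85.0
1.15 [-221.  -37.] -94.0
1.2 [-227.  -38.] -104.0
1.25 [-232.  -38.] -113.0
1.3 [-237.  -39.] -123.0
1.35 [-242.  -40.] -133.0
1.4 [-246.  -41.] -144.0
1.45 [-249.  -41.] -154.0
1.5 [-252.  -42.] -165.0
1.55 [-254.  -42.] -176.0
1.6 [-256.  -42.] -187.0
1.65 [-258.  -43.] -198.0
1.68 [-258.  -43.] -205.0
1.71 [-259.  -43.] -212.0
```

>>> move_arm(
  plan=[
    [-5,-1,1,0,0,0],
    [-13,-2,2,0,0,0],
    [-22,-4,3,0,0,0],
    [-33,-5,3,0,0,0],
    [-44,-7,3,0,0,0],
    [-55,-9,3,0,0,0],
    [-66,-11,2,0,0,0],
    [-77,-13,0,0,0,0],
    [-84,-14,-1,0,0,0],
    [-87,-14,-2,0,0,0],
  ],
)

```text
t: 17.85
eef_pos: [0.631, -0.0437, 0.2936]
tcp_rot: [-0.0, 0.997, 0.078, -0.003]
ft_force: [0.6, -5.6, 4.5]
gripper_width: 0.0108
```

>>> move_arm(
  plan=[
    [-6,-1,-1,0,0,0],
    [-16,-3,-4,0,0,0],
    [-27,-4,-8,0,0,0],
    [-37,-6,-12,0,0,0],
    [-47,-7,-17,0,0,0],
    [-57,-9,-23,0,0,0],
    [-67,-10,-29,0,0,0],
    [-76,-12,-36,0,0,0],
    [-84,-13,-42,0,0,0],
    [-89,-14,-47,0,0,0],
  ],
)

```text
t: 18.68
eef_pos: [0.5402, -0.059, 0.247]
tcp_rot: [0.001, 0.997, 0.078, -0.004]
ft_force: [-5.6, -5.5, 8.6]
gripper_width: 0.011
```

```bash
python3 - <<'E'
import cv2
from cell import manip
c=manip.read_camera("scene");cv2.imwrite("pics/s4.png",cv2.resize(c["image"][140:390,220:500],None,fx=2,fy=2))
E
```

```text
(no output)
```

View pics/s4.png

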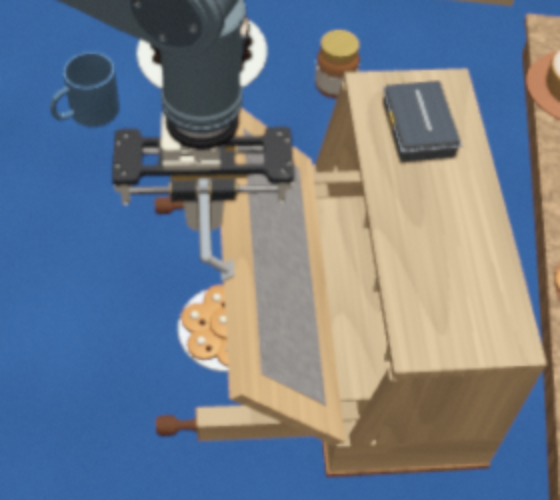

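The flap follows the gripper and is about halfway down, with both supports out. I'll continue along the arc.

>>> move_arm(
  plan=[
    [-6,-1,-5,0,0,0],
    [-14,-2,-12,0,0,0],
    [-22,-4,-21,0,0,0],
    [-29,-5,-29,0,0,0],
    [-36,-6,-38,0,0,0],
    [-43,-7,-47,0,0,0],
    [-49,-8,-56,0,0,0],
    [-54,-9,-66,0,0,0],
    [-59,-10,-75,0,0,0],
    [-62,-10,-82,0,0,0],
  ],
)

```text
t: 19.57
eef_pos: [0.4773, -0.0697, 0.1634]
tcp_rot: [0.002, 0.997, 0.078, -0.005]
ft_force: [2.3, -5.5, -1.4]
gripper_width: 0.0115
```

>>> move_arm(
  plan=[
    [-3,-1,-7,0,0,0],
    [-6,-1,-15,0,0,0],
    [-9,-1,-24,0,0,0],
    [-12,-2,-34,0,0,0],
    [-14,-2,-44,0,0,0],
    [-15,-2,-53,0,0,0],
    [-16,-3,-61,0,0,0],
    [-17,-3,-67,0,0,0],
    [-17,-3,-71,0,0,0],
    [-17,-3,-73,0,0,0],
  ],
)

```text
t: 20.4
eef_pos: [0.4601, -0.0725, 0.0898]
tcp_rot: [0.001, 0.997, 0.078, -0.005]
ft_force: [1.8, -2.2, -1.5]
gripper_width: 0.0111
```

>>> move_arm(
  plan=[
    [0,0,-1,0,0,0],
    [0,0,-2,0,0,0],
    [0,0,-3,0,0,0],
    [0,0,-4,0,0,0],
    [0,0,-5,0,0,0],
    [0,0,-6,0,0,0],
    [0,0,-7,0,0,0],
    [0,0,-7,0,0,0],
    [0,0,-7,0,0,0],
    [0,0,-7,0,0,0],
  ],
)

```text
t: 21.23
eef_pos: [0.46, -0.0726, 0.0847]
tcp_rot: [0.002, 0.997, 0.078, -0.005]
ft_force: [-4.8, -0.7, 17.4]
gripper_width: 0.0116
```

The 17 N contact force shows the flap resting on the supports. I'll unload, open only partly because the gap to the flap edge is 32 mm, and lift away.

>>> move_arm(
  plan=[
    [0,0,1,0,0,0],
    [0,0,1,0,0,0],
    [0,0,1,0,0,0],
    [0,0,1,0,0,0],
    [0,0,1,0,0,0],
    [0,0,1,0,0,0],
    [0,0,1,0,0,0],
    [0,0,1,0,0,0],
    [0,0,1,0,0,0],
    [0,0,1,0,0,0],
  ],
  jaw=0.72,
)

```text
t: 22.07
eef_pos: [0.46, -0.0725, 0.0856]
tcp_rot: [0.002, 0.997, 0.078, -0.005]
ft_force: [0.7, -0.0, -0.9]
gripper_width: 0.026
```

>>> move_arm(
  plan=[
    [0,0,2,0,0,0],
    [0,0,5,0,0,0],
    [0,0,10,0,0,0],
    [0,0,18,0,0,0],
    [0,0,30,0,0,0],
    [0,0,50,0,0,0],
    [0,0,75,0,0,0],
    [0,0,105,0,0,0],
    [0,0,140,0,0,0],
    [0,0,170,0,0,0],
  ],
)

```text
t: 22.9
eef_pos: [0.4599, -0.0725, 0.2586]
tcp_rot: [0.002, 0.997, 0.078, -0.004]
ft_force: [0.7, -0.7, 0.6]
gripper_width: 0.0259
```

>>> move_arm(
  plan=[
    [-5,8,10,0,0,0],
    [-10,25,20,0,0,0],
    [-20,50,30,0,0,0],
    [-30,80,30,0,0,0],
    [-40,110,30,0,0,0],
    [-50,140,30,0,0,0],
    [-60,170,30,0,0,0],
    [-70,200,30,0,0,0],
    [-75,220,30,0,0,0],
    [-75,220,30,0,0,0],
  ],
)

```text
t: 23.73
eef_pos: [0.3835, 0.1505, 0.2896]
tcp_rot: [0.001, 0.997, 0.08, -0.004]
ft_force: [-0.1, -1.1, 0.4]
gripper_width: 0.0259
```

```bash
python3 - <<'E'
import cv2,numpy as np
from cell import manip
o=np.zeros((360,760,3),np.uint8)
a=manip.read_camera("scene")["image"][140:480,170:500];b=manip.read_camera("top")["image"][95:370,150:520]
o[:340,:330]=a;o[:275,340:710]=b
cv2.imwrite("pics/f.png",o);s=manip.read_state();print(s["t"],s["gripper_width"],s["ft_force"])
E
```

```text
23.8333 0.025867568856401183 [-0.39873536 -1.23919498  0.30564603]
```

View pics/f.png

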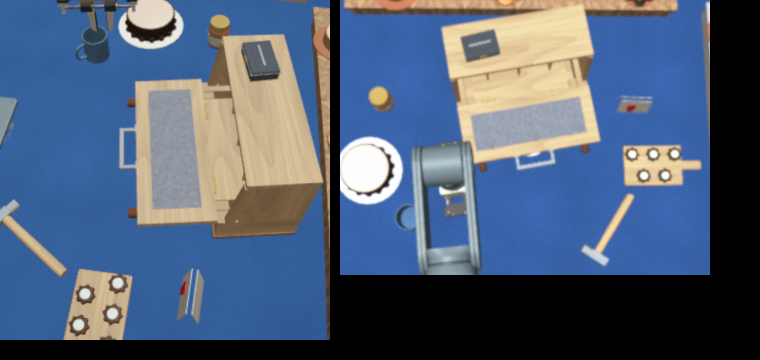

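The flap lies flat, both knobs still show in front of its edge, and everything else is in place. I'll hand in.

```bash
python3 -c "
from cell import manip
manip.close_job()"
```

```text
the job is handed in; nothing more can be done
```

I pulled both supports out to their stops, then brought the flap down by its handle at about 0.6 rad/s until it rested on them. I released the handle, moved the arm clear and handed the job in at about 24 s.

**Last checks:**
- **Left support:** the wrist force rose at the stop, and the top camera measured it 159 mm out.
- **Right support:** the wrist force rose at the stop after 141 mm of travel. I judged it from that and from the pictures, not from a measured length.
- **Flap:** it pressed back with 17 N on contact and with nothing once unloaded. In the final pictures it lies flat with both knobs in front of its edge. I saw that it was level but did not measure the angle.
- **Other things:** the cake, jar, card, tin, hammer and biscuit board look unmoved in the pictures. I did not measure them. The plate is hidden under the lowered flap, and nothing was felt touching it.

**Disagreements with the description:**
- **Supports at the start:** both already stuck out about 15–20 mm.
- **Handle:** with the flap shut it measured about 41 mm behind the hinge line, not the stated 24 mm. I went by the measured position, which fits the flap's lean and thickness.

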